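Line up the microscope objectives by length

ROBOT

A 6-joint arm with a two-finger parallel gripper is mounted at the origin on the work surface. World frame = base frame: x ahead of the robot, y to its left, z up, the work surface at z = 0. Lengths are in m, angles in degrees, forces in N, time in s.
With the tool pointing down it reaches from about 0.25 to 0.725 m from the base axis. Payload 9.7 kg.
Tool frame: the origin (TCP) lies between the finger pads; the fingertips stand 11 mm ahead of it and the grasp point (between the pads) lies 8 mm behind it; z points along the fingers, y is the direction in which the jaws open and shut (so a half turn about z gives the same grasp; the last joint's range is limited). The gripper opens to 85 mm and grips with 20 to 120 N. Pads are 22 mm wide; open, the fingers measure 114 mm over their backs; the gripper's body (76 mm by 85 mm) begins 54 mm behind the grasp point. The pads swing forward as they close: fully open they stand 13 mm farther back than shut.
Start: joints at [-64.286, 4.979, 10.078, 95.1, 0, 90], TCP at [0.239, -0.496, 0.242] pointing down, gripper open.
Joint ranges: [-179.16, 179.16], [-48.56, 103.87], [-65.8, 70.77], [-126.05, 130.52], [-82.76, 87.17], [-180, 180]. Speed limits (degrees/s): [127.2, 127.2, 147.25, 180, 180, 180].

INTERFACE

Orientations are given as [roll, pitch, yaw] about the fixed x, y, z axes, in that order (R = Rz(yaw) Ry(pitch) Rx(roll)).
In Python, from workcell import bot gives the robot as it stands.
- The arm moves only by the tool play_rows, never from a script. Its argument "targets" is a list of rows, each an object of numbers: "fingers": the gripper command: -1 is shut, 1 is fully open, values between are in proportion; "x", "y", "z": the shift along the tool's x, y, z in m; "wx", "wy", "wz": the turn, a rotation vector about the tool's x, y, z in degrees. In form: [{"fingers": .., "x": .., "y": .., "z": .., "wx": .., "wy": .., "wz": ..}, ...]. A call has 1 to 20 rows; each row is the pose to reach, as a shift and turn from the pose commanded when the call began, along the tool's axes at that moment; what a row does not reach only later rows make up. A row lasts 1/12 s, in which the tool goes at most 41.7 mm and 7.16 degrees, less where a joint would pass 70% of its speed; a pose out of reach is approached as far as the arm can. A call with a gripper value outside its range is refused whole. The fingers move at their own pace and stop on an object; "grip_force" is the grip in N (left out, the last holds). Time passes only in rows, so rows that repeat a pose let the fingers close. It gives the time, the measured TCP pose, the force and the opening at its end, in the units of the state.
- bot.get_obs(): the state, without advancing time (a new reading comes with each control period).
- bot.camera(name): name is "side" or "top" or "wrist"; returns (picture, depth): 384x512x3 uint8, blue, green, red; 384x512 float32, m along the optical axis (not along the pixel's ray), 0 where there is no reading.
- bot.get_calibration(name): a dict with "fx", "fy", "cx", "cy" (pixels), "distortion" ([k1, k2, p1, p2, k3] as OpenCV has them; the pictures are not rectified), "camera_from_world" (4x4, takes a point from world to camera coordinates). Camera axes: x right, y down, z forward; pixel columns grow to the right and rows downward; lengths in m; the calibration is good to about 2 mm. A picture is of the moment at which its call begins: read the wrist's pose just before it. get_calibration takes no time and is no camera call; for the wrist camera it gives the pose at the moment of the call.
- bot.job_done(): hands the job in, once; it reports no verdict.
Trained networks look in the newest picture that a camera, given by its name, has taken for a name from the list of things; names that differ only in an ending like _2 or _b are one class to them, and where a whole thing is asked for, a point or a joint stands for the part that bears it (a point fixed in the world has none). Each returns a list of dicts, best first, with "confidence" (0 to 1); they miss things now and then, are a little off and sometimes report something else, mostly with a low value. They report only what shows in the picture. A call takes as long as a camera call. They do not tell look-alikes from the thing itself.
- bot.look_for(query, camera): "extent" ([left, top, right, bottom] in pixels, round what is visible of it).
- bot.outline_of(query, camera): "region" (384x512 bool, what is visible of it) and "extent" ([left, top, right, bottom] in pixels, round what is visible of it).
- bot.place_of(query, camera): "point" ([row, column] in pixels: a listed point, or the origin of a listed thing).
The state is a dict: "time": time; "q": joint angles; "qd": joint speeds; "joint_efforts": joint torques, N m; "ee_pos": TCP position; "tcp_rot": TCP orientation; "wrist_force": force on the tool from outside, world axes, zero at the start; "torque": the same for the moment, N m; "opening": finger opening in m.
Only numpy, scipy, OpenCV 4.12 (cv2) and the standard library are available. Lean on these libraries where they do the work, as an engineer would, in place of code of your own. Each camera call takes 0.05 s, during which the arm holds its last target.

TASK

Line up the four loose microscope objectives on the four round pads in order of length: the longest, the immersion lens, on the pad next to the small oil bottle, then shorter and shorter to the shortest on the pad farthest from it. Stand each one nose up in the middle of its pad, set down without dropping it or knocking it over. Leave the oil bottle and the eyepiece where they stand.

Things in the scene. Friction and masses are not known exactly. Their poses are not given: they have to be found in the camera images.
- objective_30_mid (a point): Shortest microscope objective, loose, standing nose up: bare steel barrel 22 mm across and 30 mm long with fine black rings near its foot; the barrel is straight up to 70 % of its length, then tapers to a narrower nose with a small dark lens. About 50 g. The point is its centre, on its axis, half-way up (15 mm above its underside); z is its axis, up.
- objective_40_mid (a point): Second shortest microscope objective, loose, standing nose up: bare steel barrel 26 mm across and 40 mm long with fine black rings near its foot; the barrel is straight up to 70 % of its length, then tapers to a narrower nose with a small dark lens. About 80 g. The point is its centre, on its axis, half-way up (20 mm above its underside); z is its axis, up.
- objective_50_mid (a point): Second longest microscope objective, loose, standing nose up: bare steel barrel 30 mm across and 50 mm long with fine black rings near its foot; the barrel is straight up to 70 % of its length, then tapers to a narrower nose with a small dark lens. About 130 g. The point is its centre, on its axis, half-way up (25 mm above its underside); z is its axis, up.
- objective_60_mid (a point): Longest microscope objective, loose, standing nose up: bare steel barrel 34 mm across and 60 mm long with fine black rings near its foot; the barrel is straight up to 70 % of its length, then tapers to a narrower nose with a small dark lens. About 200 g. The point is its centre, on its axis, half-way up (30 mm above its underside); z is its axis, up.
- pad_a: Round black rubber pad, fixed, flat, 54 mm across and 4 mm thick, one of four alike that lie in a nearly straight row about 72 mm apart (62 to 82 mm) on a thin pale grey mat. Which pad has which place in the row changes. Origin: centre of its underside, 2 mm above the table; its top is 4 mm above that. Its yaw does not matter.
- pad_b: Round black rubber pad, fixed, flat, 54 mm across and 4 mm thick, one of four alike that lie in a nearly straight row about 72 mm apart (62 to 82 mm) on a thin pale grey mat. Which pad has which place in the row changes. Origin: centre of its underside, 2 mm above the table; its top is 4 mm above that. Its yaw does not matter.
- pad_c: Round black rubber pad, fixed, flat, 54 mm across and 4 mm thick, one of four alike that lie in a nearly straight row about 72 mm apart (62 to 82 mm) on a thin pale grey mat. Which pad has which place in the row changes. Origin: centre of its underside, 2 mm above the table; its top is 4 mm above that. Its yaw does not matter.
- pad_d: Round black rubber pad, fixed, flat, 54 mm across and 4 mm thick, one of four alike that lie in a nearly straight row about 72 mm apart (62 to 82 mm) on a thin pale grey mat. Which pad has which place in the row changes. Origin: centre of its underside, 2 mm above the table; its top is 4 mm above that. Its yaw does not matter.
- oil_bottle_mid (a point): Small amber immersion-oil bottle with black cap, loose, upright, 32 mm across, 60 mm high, on the mat beyond one end of the row of pads, its axis about 85 mm from the middle of the end pad (beyond the other end stands a fixed 50 mm square pale grey tissue box, 34 mm high and up to 46 mm with its tissue). It can be at either end. The point is its centre, 30 mm above its underside.
- eyepiece_mid (a point): Black microscope eyepiece, loose, not an objective: standing cylinder 41 mm across, 45 mm at its rubber rim, 44 mm high. It stands among the objectives and is not needed. The point is its centre, 22 mm above its underside.
Things that resemble listed ones, but are neither listed nor needed, are in the scene too. Leave any green or yellow look-alike of the pad_c alone. Leave any pink look-alike of the part that bears objective_60_mid alone.

How it is judged:
By the outcome, as a careful person would: the job done as asked, in the order asked, and still so for the second after the job is handed in, with the robot touching nothing.
It also fails if it takes over 99 s, if anything falls off the work surface, if the arm or the gripper's body presses on something with over 40 N, if the wrist force passes 120 N, or if a joint passes its speed limit or range.

## Working session

There is one attempt and no reset: what is moved stays moved. The work goes in short steps, Python scripts to look and compute and a tool call to move; the robot and the scene stay as the last step left them, time stands still between calls to the robot, and variables do not carry over. Pictures are saved under pics/ and viewed, and the job is handed in when it is done.

Besides the shell and the picture viewer there is one more tool, called by a JSON object that holds its "fn" and its "kwargs", one argument or row to a line. play_rows: Moves the arm, as the interface text tells. Its arguments: {"type":"object","properties":{"targets":{"type":"array","items":{"type":"object","properties":{"fingers":{"type":"number"},"x":{"type":"number"},"y":{"type":"number"},"z":{"type":"number"},"wx":{"type":"number"},"wy":{"type":"number"},"wz":{"type":"number"}}}},"grip_force":{"type":"number"}},"required":["targets"]}

```bash
ls; mkdir -p pics; python3 - <<'E'
from workcell import bot
import cv2
o=bot.get_obs();print({k:(v if not hasattr(v,'round') else v) for k,v in o.items()})
for n in("top","side"):
    p,d=bot.camera(n);cv2.imwrite(f"pics/{n}0.png",p)
    c=bot.get_calibration(n);print(n,c)
E
```

```text
pics
{'time': 0.0, 'q': array([-6.42853367e+01,  5.01153232e+00,  1.00317872e+01,  9.50997176e+01,
        8.74022251e-04,  8.99992092e+01]), 'qd': array([-0.00637699,  0.0240575 , -0.00954342, -0.00196813,  0.01843232,
        0.05632519]), 'joint_efforts': array([-2.43241374e-07, -5.20386851e+01,  4.64804935e+01,  1.63038127e-02,
        4.88496983e-05,  3.87267391e-06]), 'ee_pos': array([ 0.23854285, -0.49532135,  0.24155503]), 'tcp_rot': array([-1.79920537e+02, -8.75118092e-04,  2.57154528e+01]), 'wrist_force': array([-0.33037035,  0.53997355, -1.02084465]), 'torque': array([-0.02307868, -0.0034321 ,  0.03256802]), 'opening': 0.08509978981322856}
top {'fx': 415.3217122265744, 'fy': 415.3217122265744, 'cx': 251.05365816103233, 'cy': 187.60989281495756, 'distortion': array([-0.09728699,  0.        ,  0.        ,  0.        ,  0.        ]), 'camera_from_world': array([[-5.53335245e-03, -9.99905633e-01, -1.25740316e-02,
        -7.95696216e-04],
       [-9.93261454e-01,  6.95136714e-03, -1.15686480e-01,
         6.02250077e-01],
       [ 1.15762970e-01,  1.18491669e-02, -9.93206188e-01,
         8.40340380e-01],
       [ 0.00000000e+00,  0.00000000e+00,  0.00000000e+00,
         1.00000000e+00]])}
side {'fx': 497.4410544295342, 'fy': 497.4410544295342, 'cx': 248.92359201029836, 'cy': 184.9181459119791, 'distortion': array([-0.08719295,  0.        ,  0.        ,  0.        ,  0.        ]), 'camera_from_world': array([[ 0.95558656, -0.29414407, -0.01826441, -0.58335641],
       [-0.23283028, -0.71549686, -0.65867618,  0.17107342],
       [ 0.18067756,  0.63367461, -0.75220483,  0.89955589],
       [ 0.        ,  0.        ,  0.        ,  1.        ]])}
```

View pics/top0.png

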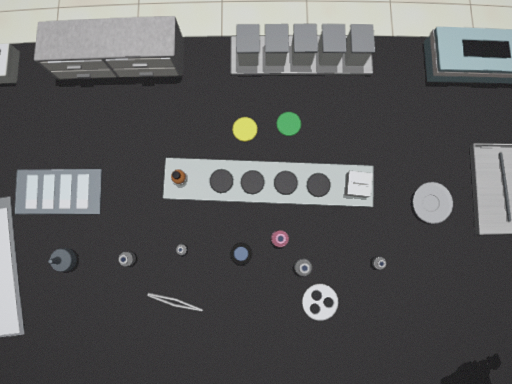

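View pics/side0.png

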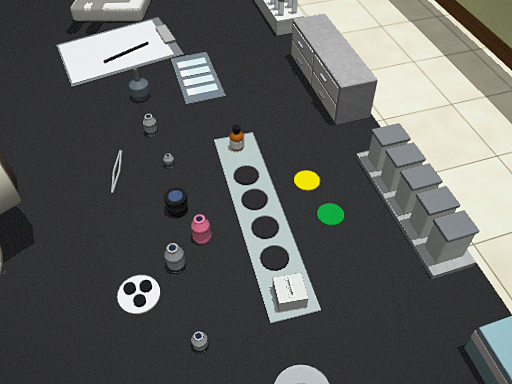

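The top picture shows bottle (178,177) at the left end and the pads at (221,181), (252,182), (286,183), (318,185). The objective candidates are (126,259), (181,250), (303,268) and (380,264). The pink look-alike is at (280,239) and the eyepiece at (240,254). Next I'll measure them.

```bash
cat > h.py <<'E'
import numpy as np,cv2
from workcell import bot
def cal(n):
    c=bot.get_calibration(n);K=np.array([[c['fx'],0,c['cx']],[0,c['fy'],c['cy']],[0,0,1]]);return K,np.array(c['distortion']),np.array(c['camera_from_world'])
def cloud(n,d):
    K,D,T=cal(n);h,w=d.shape
    uv=np.stack(np.meshgrid(np.arange(w),np.arange(h)),-1).reshape(-1,1,2).astype(float)
    r=cv2.undistortPoints(uv,K,D).reshape(h,w,2)
    P=np.dstack([r*d[...,None],d]);W=(P-T[:3,3])@T[:3,:3];W[d<=0]=np.nan;return W
def onplane(n,u,v,z):
    K,D,T=cal(n);r=cv2.undistortPoints(np.array([[[u,v]]],float),K,D).ravel()
    dr=T[:3,:3].T@np.array([r[0],r[1],1]);o=-T[:3,:3].T@T[:3,3];return o+dr*(z-o[2])/dr[2]
def proj(n,P):
    K,D,T=cal(n);return cv2.projectPoints(np.atleast_2d(P).astype(float),T[:3,:3],T[:3,3],K,D)[0].reshape(-1,2)
E
python3 - <<'E'
from h import *
for n in("top","side"):
    p,d=bot.camera(n);W=cloud(n,d)
    print(n)
    m=np.nan_to_num(W[...,2])>0.008
    nl,L,S,C=cv2.connectedComponentsWithStats(m.astype(np.uint8))
    for i in range(1,nl):
        if 25<S[i,4]<2500:
            Q=W[L==i]; hi=Q[Q[:,2]>np.percentile(Q[:,2],70)]
            print(C[i].round(),S[i,4],"top z",np.percentile(Q[:,2],97).round(4),"min",Q.min(0).round(3)[:2],"max",Q.max(0).round(3)[:2],"hi mean",hi.mean(0).round(4))
    for q in("pad_a","objective_60_mid","objective_50_mid","objective_40_mid","objective_30_mid","oil_bottle_mid","eyepiece_mid"):
        z={'p':.002,'ob':0}.get(q[0],None)
        z=.002 if q[0]=='p' else int(q[10:12])/2000 if q[1]=='b' else .022
        for r in bot.place_of(q,n)[:6]:
            v,u=r['point'];print(q,round(u),round(v),round(r['confidence'],2),onplane(n,u,v,z).round(4)[:2])
E
```

```text
top
[ 8. 63.] 648 top z 0.0525 min [0.86  0.547] max [0.942 0.589] hi mean [0.9017 0.5588 0.0507]
[479. 182.] 374 top z 0.022 min [ 0.499 -0.594] max [ 0.701 -0.496] hi mean [ 0.6103 -0.5129  0.0203]
[505. 187.] 211 top z 0.0134 min [ 0.526 -0.581] max [ 0.68  -0.565] hi mean [ 0.5993 -0.5734  0.0123]
[179. 177.] 216 top z 0.0633 min [0.612 0.134] max [0.643 0.165] hi mean [0.6274 0.1496 0.0597]
[358. 184.] 657 top z 0.0411 min [ 0.583 -0.262] max [ 0.638 -0.206] hi mean [ 0.6104 -0.2336  0.0386]
[ 85. 184.] 56 top z 0.0101 min [0.598 0.352] max [0.632 0.385] hi mean [0.614  0.3638 0.0097]
[ 65. 185.] 28 top z 0.0103 min [0.607 0.397] max [0.623 0.42 ] hi mean [0.6134 0.4079 0.0098]
[433. 202.] 808 top z 0.0169 min [ 0.527 -0.444] max [ 0.614 -0.355] hi mean [ 0.5702 -0.4017  0.015 ]
[280. 238.] 214 top z 0.0622 min [ 0.48  -0.078] max [ 0.513 -0.047] hi mean [ 0.4955 -0.063   0.0602]
[241. 253.] 367 top z 0.0468 min [ 0.444 -0.004] max [0.487 0.037] hi mean [0.4651 0.0162 0.0458]
[181. 249.] 102 top z 0.0313 min [0.463 0.133] max [0.484 0.156] hi mean [0.4731 0.1445 0.0302]
[ 62. 26
[... 3227 characters left out ...]
 [ 0.457 -0.262] hi mean [ 0.4427 -0.2755  0.0408]
[301. 375.] 720 top z 0.0174 min [ 0.536 -0.398] max [ 0.615 -0.356] hi mean [ 0.5816 -0.3702  0.0159]
pad_a 305 177 0.86 [0.7399 0.0197]
pad_a 265 226 0.84 [ 0.619  -0.0761]
pad_a 331 214 0.66 [ 0.7535 -0.0868]
pad_a 243 175 0.63 [0.6177 0.0659]
pad_a 277 257 0.63 [ 0.6183 -0.1505]
objective_60_mid 175 259 0.94 [ 0.4374 -0.1149]
objective_60_mid 196 227 0.62 [ 0.49   -0.0587]
objective_50_mid 148 125 0.58 [0.4497 0.2619]
objective_40_mid 201 340 0.63 [ 0.4467 -0.2731]
objective_30_mid 171 158 0.47 [0.4814 0.1507]
oil_bottle_mid 234 137 0.74 [0.627  0.1616]
eyepiece_mid 177 203 0.64 [0.4668 0.0161]
eyepiece_mid 273 257 0.51 [ 0.6062 -0.1602]
```

The heights separate them:
- 60 mm at (303,268), grey. The other 60 mm object at (280,239) is pink, so it is the look-alike.
- 50 mm at (126,259).
- 40 mm at (380,264).
- 30 mm at (181,250).

I'll confirm these with crops and fit the pads on the mat.

```bash
python3 - <<'E'
from h import *
p,d=bot.camera("top")
c=p[225:290,100:400];cv2.imwrite("pics/crop1.png",cv2.resize(c[:,150:],None,fx=5,fy=5,interpolation=cv2.INTER_CUBIC))
cv2.imwrite("pics/crop2.png",cv2.resize(c[:,:100],None,fx=5,fy=5,interpolation=cv2.INTER_CUBIC))
for n,seeds in(("top",[(221,181),(252,182),(286,183),(318,185)]),("side",[(245,175),(254,199),(265,227),(275,257)])):
    p,d=bot.camera(n);g=cv2.cvtColor(p,cv2.COLOR_BGR2GRAY)
    L=cv2.connectedComponentsWithStats((g<100).astype(np.uint8))
    for u,v in seeds:
        l=L[1][v,u];a=L[3][l];print(n,a.round(1),L[2][l][4],onplane(n,*a,.006).round(4)[:2])
E
```

```text
top [221.  180.8] 423 [0.621  0.0614]
top [252.1 182. ] 426 [ 0.6179 -0.0065]
top [285.2 182.5] 433 [ 0.6162 -0.0788]
top [318.  184.9] 431 [ 0.6106 -0.1502]
side [245.9 175. ] 378 [0.6225 0.0601]
side [254.2 199.1] 424 [ 0.6193 -0.0078]
side [264.8 227. ] 488 [ 0.6177 -0.0804]
side [274.2 257.7] 565 [ 0.6123 -0.152 ]
```

View pics/crop1.png

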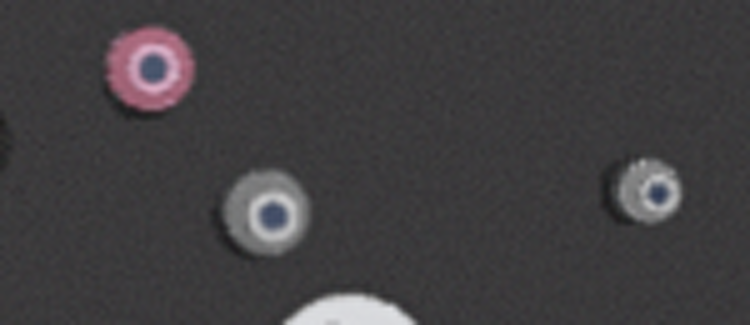

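View pics/crop2.png

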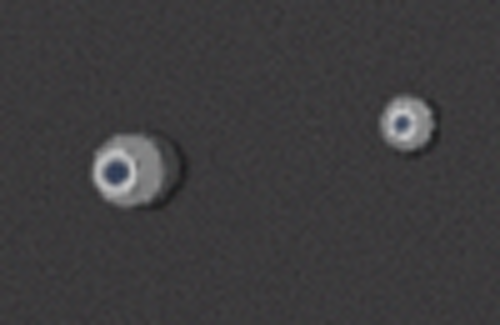

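The crop confirms the grey objective at (303,268) is the 60 and not the pink one. Next I'll work out the move to hover above it, with the jaws opening along world x.

```bash
cat >> h.py <<'E'
from scipy.spatial.transform import Rotation as R
def shift(tgt,yaw=90,cur=None):
    o=bot.get_obs();Rc=R.from_euler('xyz',o['tcp_rot'],degrees=True);p=np.array(o['ee_pos'])
    Rt=R.from_euler('xyz',[180,0,yaw],degrees=True)
    s=Rc.inv().apply(np.array(tgt)-p);w=(Rc.inv()*Rt).as_rotvec(degrees=True)
    print("t",round(o['time'],2),"pos",p.round(4),"rot",np.round(o['tcp_rot'],2),"F",np.round(o['wrist_force'],1),"open",round(o['opening'],4),"\n shift",s.round(4),"w",w.round(2))
E
python3 - <<'E'
from h import *
shift([.437,-.112,.16])
# lens positions from cloud both cams with per-cam nose
K,D,T=cal("wrist");o=bot.get_obs();print((-T[:3,:3].T@T[:3,3]).round(3),T[2,:3].round(2))
for n,seeds in(("top",{60:(304.8,268.2),50:(123.3,259.4),40:(381.6,263.4),30:(180.3,249.8)}),):
    for k,(u,v) in seeds.items(): print(k,onplane(n,u,v,k/1000).round(4))
E
```

```text
t 1.05 pos [ 0.2386 -0.4955  0.2423] rot [-180.      0.     25.71] F [ 0.2 -0.4 -0.1] open 0.0851 
 shift [ 0.3451 -0.2595  0.0823] w [ -0.     0.   -64.29]
[ 0.314 -0.459  0.374] [-0.29 -0.14 -0.95]
60 [ 0.4356 -0.1119  0.06  ]
50 [0.4532 0.2597 0.05  ]
40 [ 0.4418 -0.274   0.04  ]
30 [0.4725 0.1447 0.03  ]
```

{"fn": "play_rows", "kwargs": {
  "targets": [
    {"x":0.345,"y":-0.26,"z":0.082,"wz":-64.3,"fingers":1},
    {"x":0.345,"y":-0.26,"z":0.082,"wz":-64.3,"fingers":0.5},
    {"x":0.345,"y":-0.26,"z":0.082,"wz":-64.3,"fingers":0.5},
    {"x":0.345,"y":-0.26,"z":0.082,"wz":-64.3,"fingers":0.5},
    {"x":0.345,"y":-0.26,"z":0.082,"wz":-64.3,"fingers":0.5},
    {"x":0.345,"y":-0.26,"z":0.082,"wz":-64.3,"fingers":0.5},
    {"x":0.345,"y":-0.26,"z":0.082,"wz":-64.3,"fingers":0.5},
    {"x":0.345,"y":-0.26,"z":0.082,"wz":-64.3,"fingers":0.5},
    {"x":0.345,"y":-0.26,"z":0.082,"wz":-64.3,"fingers":0.5},
    {"x":0.345,"y":-0.26,"z":0.082,"wz":-64.3,"fingers":0.5},
    {"x":0.345,"y":-0.26,"z":0.082,"wz":-64.3,"fingers":0.5},
    {"x":0.345,"y":-0.26,"z":0.082,"wz":-64.3,"fingers":0.5},
    {"x":0.345,"y":-0.26,"z":0.082,"wz":-64.3,"fingers":0.5},
    {"x":0.345,"y":-0.26,"z":0.082,"wz":-64.3,"fingers":0.5},
    {"x":0.345,"y":-0.26,"z":0.082,"wz":-64.3,"fingers":0.5},
    {"x":0.345,"y":-0.26,"z":0.082,"wz":-64.3,"fingers":0.5}
  ],
  "grip_force": 50
}}

```text
$.targets[0]: bad value
```

```bash
python3 - <<'E'
from h import *
shift([.4365,-.112,.022])
K,D,T=cal("wrist");p,d=bot.camera("wrist");W=cloud("wrist",d);cv2.imwrite("pics/w1.png",p)
m=np.nan_to_num(W[...,2])>0.008
nl,L,S,C=cv2.connectedComponentsWithStats(m.astype(np.uint8))
for i in range(1,nl):
    if S[i,4]>100:
        Q=W[L==i];print(C[i].round(),S[i,4],np.percentile(Q,[2,50,98],axis=0).round(4).tolist())
E
```

```text
t 1.05 pos [ 0.2386 -0.4955  0.2423] rot [-180.      0.     25.71] F [ 0.2 -0.4 -0.1] open 0.0851 
 shift [ 0.3447 -0.2597  0.2203] w [ -0.     0.   -64.29]
[494.  11.] 383 [[0.4999, -0.6789, 0.0084], [0.5008, -0.6517, 0.0153], [0.5027, -0.6276, 0.0213]]
[258. 339.] 34343 [[0.2067, -0.555, 0.2546], [0.2491, -0.4894, 0.3059], [0.2801, -0.4271, 0.3237]]
```

View pics/w1.png

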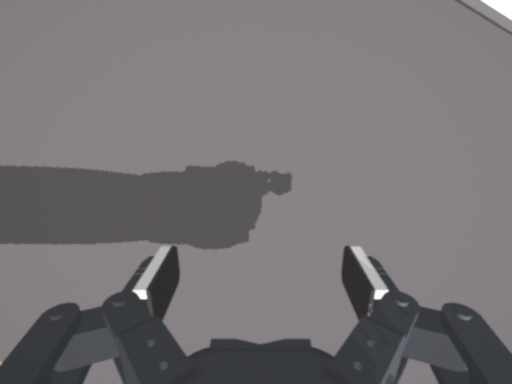

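The move was refused because the row lacked fields, so I'll send every key.

{"fn": "play_rows", "kwargs": {
  "targets": [
    {"x":0.345,"y":-0.26,"z":0.082,"wx":0,"wy":0,"wz":-64.3,"fingers":0.5},
    {"x":0.345,"y":-0.26,"z":0.082,"wx":0,"wy":0,"wz":-64.3,"fingers":0.5},
    {"x":0.345,"y":-0.26,"z":0.082,"wx":0,"wy":0,"wz":-64.3,"fingers":0.5},
    {"x":0.345,"y":-0.26,"z":0.082,"wx":0,"wy":0,"wz":-64.3,"fingers":0.5},
    {"x":0.345,"y":-0.26,"z":0.082,"wx":0,"wy":0,"wz":-64.3,"fingers":0.5},
    {"x":0.345,"y":-0.26,"z":0.082,"wx":0,"wy":0,"wz":-64.3,"fingers":0.5},
    {"x":0.345,"y":-0.26,"z":0.082,"wx":0,"wy":0,"wz":-64.3,"fingers":0.5},
    {"x":0.345,"y":-0.26,"z":0.082,"wx":0,"wy":0,"wz":-64.3,"fingers":0.5},
    {"x":0.345,"y":-0.26,"z":0.082,"wx":0,"wy":0,"wz":-64.3,"fingers":0.5},
    {"x":0.345,"y":-0.26,"z":0.082,"wx":0,"wy":0,"wz":-64.3,"fingers":0.5},
    {"x":0.345,"y":-0.26,"z":0.082,"wx":0,"wy":0,"wz":-64.3,"fingers":0.5},
    {"x":0.345,"y":-0.26,"z":0.082,"wx":0,"wy":0,"wz":-64.3,"fingers":0.5},
    {"x":0.345,"y":-0.26,"z":0.082,"wx":0,"wy":0,"wz":-64.3,"fingers":0.5},
    {"x":0.345,"y":-0.26,"z":0.082,"wx":0,"wy":0,"wz":-64.3,"fingers":0.5},
    {"x":0.345,"y":-0.26,"z":0.082,"wx":0,"wy":0,"wz":-64.3,"fingers":0.5},
    {"x":0.345,"y":-0.26,"z":0.082,"wx":0,"wy":0,"wz":-64.3,"fingers":0.5}
  ],
  "grip_force": 50
}}

```text
time: 2.43
ee_pos: [0.4365, -0.1126, 0.1606]
tcp_rot: [180.0, 0.0, 89.9]
wrist_force: [0.2, 0.5, -0.5]
opening: 0.0643
```

```bash
cat >> h.py <<'E'
def wrist(name):
    p,d=bot.camera("wrist");W=cloud("wrist",d);cv2.imwrite(f"pics/{name}.png",p)
    z=np.nan_to_num(W[...,2]);m=(z>0.008)&(z<.075)
    nl,L,S,C=cv2.connectedComponentsWithStats(m.astype(np.uint8))
    for i in range(1,nl):
        if S[i,4]>150:
            Q=W[L==i];zt=np.percentile(Q[:,2],95);t=Q[Q[:,2]>zt-.004]
            print(C[i].round(),S[i,4],"ext",np.percentile(Q,[2,98],axis=0).round(4).tolist(),"nose mid",((np.percentile(t,2,axis=0)+np.percentile(t,98,axis=0))/2).round(4))
E
python3 - <<'E'
from h import *
shift([.4365,-.112,.022])
wrist("w2")
E
```

```text
t 2.43 pos [ 0.4365 -0.1126  0.1606] rot [1.7997e+02 1.0000e-02 8.9910e+01] F [ 0.2  0.5 -0.5] open 0.0643 
 shift [ 0.0006 -0.      0.1386] w [ 0.03  0.01 -0.09]
[297.  29.] 2921 ext [[0.4458, -0.0031, 0.0373], [0.4857, 0.0355, 0.0461]] nose mid [0.466  0.0165 0.0444]
[326. 132.] 1443 ext [[0.48, -0.0772, 0.0123], [0.5094, -0.0469, 0.0616]] nose mid [ 0.4962 -0.063   0.06  ]
[260. 182.] 1277 ext [[0.4222, -0.1199, 0.0118], [0.4524, -0.0939, 0.0614]] nose mid [ 0.4371 -0.1105  0.06  ]
[175. 201.] 374 ext [[0.3384, -0.1467, 0.0092], [0.3587, -0.1264, 0.0156]] nose mid [ 0.3482 -0.1367  0.0139]
[202. 204.] 366 ext [[0.3663, -0.1508, 0.0087], [0.3864, -0.1303, 0.0157]] nose mid [ 0.3763 -0.1407  0.014 ]
[190. 226.] 347 ext [[0.3511, -0.176, 0.0089], [0.3714, -0.1553, 0.0156]] nose mid [ 0.3613 -0.1658  0.0138]
[416. 277.] 1987 ext [[0.5847, -0.2449, 0.0091], [0.6353, -0.2069, 0.0423]] nose mid [ 0.6109 -0.2242  0.0398]
[265. 312.] 631 ext [[0.4308, -0.2782, 0.0092], [0.4549, -0.2601, 0.0412]] nose mid [ 0.4427 -0.2726  0.0394]
[382. 373.] 334 ext [[0.5806, -0.4037, 0.0083], [0.6116, -0.3579, 0.0159]] nose mid [ 0.5964 -0.3774  0.0138]
```

View pics/w2.png

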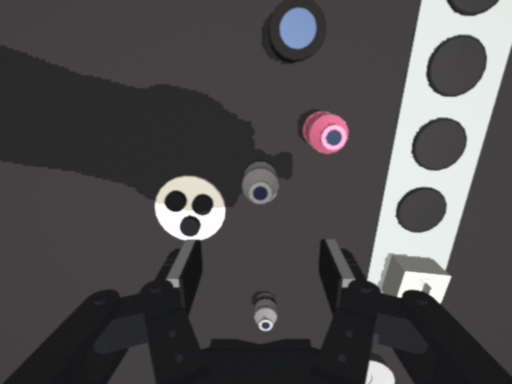

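The wrist view shows the 60 at (260,182), between the jaws' lines, and its nose at (.437,-.111) agrees with the other cameras. I'll go down and grip.

{"fn": "play_rows", "kwargs": {
  "targets": [
    {"x":0.001,"y":0,"z":0.04,"wx":0,"wy":0,"wz":0,"fingers":0.5},
    {"x":0.001,"y":0,"z":0.08,"wx":0,"wy":0,"wz":0,"fingers":0.5},
    {"x":0.001,"y":0,"z":0.11,"wx":0,"wy":0,"wz":0,"fingers":0.5},
    {"x":0.001,"y":0,"z":0.13,"wx":0,"wy":0,"wz":0,"fingers":0.5},
    {"x":0.001,"y":0,"z":0.138,"wx":0,"wy":0,"wz":0,"fingers":0.5},
    {"x":0.001,"y":0,"z":0.138,"wx":0,"wy":0,"wz":0,"fingers":0.5},
    {"x":0.001,"y":0,"z":0.138,"wx":0,"wy":0,"wz":0,"fingers":-0.1},
    {"x":0.001,"y":0,"z":0.138,"wx":0,"wy":0,"wz":0,"fingers":-0.5},
    {"x":0.001,"y":0,"z":0.138,"wx":0,"wy":0,"wz":0,"fingers":-0.5},
    {"x":0.001,"y":0,"z":0.138,"wx":0,"wy":0,"wz":0,"fingers":-0.5},
    {"x":0.001,"y":0,"z":0.138,"wx":0,"wy":0,"wz":0,"fingers":-0.6},
    {"x":0.001,"y":0,"z":0.138,"wx":0,"wy":0,"wz":0,"fingers":-0.6}
  ],
  "grip_force": 50
}}

```text
time: 3.48
ee_pos: [0.4378, -0.111, 0.0243]
tcp_rot: [179.8, 0.1, 90.0]
wrist_force: [-1.6, -0.8, 7.1]
opening: 0.0324
```

```bash
python3 - <<'E'
from h import *
shift([.6217,.0608,.13])
E
```

```text
t 3.48 pos [ 0.4378 -0.111   0.0243] rot [1.7983e+02 6.0000e-02 9.0010e+01] F [-1.6 -0.8  7.1] open 0.0324 
 shift [ 0.1717  0.1842 -0.1053] w [0.17 0.06 0.01]
```

{"fn": "play_rows", "kwargs": {
  "targets": [
    {"x":0,"y":0,"z":-0.01,"wx":0,"wy":0,"wz":0,"fingers":-0.6},
    {"x":0,"y":0,"z":-0.04,"wx":0,"wy":0,"wz":0,"fingers":-0.6},
    {"x":0,"y":0,"z":-0.075,"wx":0,"wy":0,"wz":0,"fingers":-0.6},
    {"x":0.006,"y":0.006,"z":-0.1,"wx":0,"wy":0,"wz":0,"fingers":-0.6},
    {"x":0.025,"y":0.027,"z":-0.105,"wx":0,"wy":0,"wz":0,"fingers":-0.6},
    {"x":0.05,"y":0.054,"z":-0.105,"wx":0,"wy":0,"wz":0,"fingers":-0.6},
    {"x":0.075,"y":0.081,"z":-0.105,"wx":0,"wy":0,"wz":0,"fingers":-0.6},
    {"x":0.1,"y":0.108,"z":-0.105,"wx":0,"wy":0,"wz":0,"fingers":-0.6},
    {"x":0.125,"y":0.135,"z":-0.105,"wx":0,"wy":0,"wz":0,"fingers":-0.6},
    {"x":0.15,"y":0.162,"z":-0.105,"wx":0,"wy":0,"wz":0,"fingers":-0.6},
    {"x":0.165,"y":0.178,"z":-0.105,"wx":0,"wy":0,"wz":0,"fingers":-0.6},
    {"x":0.172,"y":0.184,"z":-0.105,"wx":0,"wy":0,"wz":0,"fingers":-0.6},
    {"x":0.172,"y":0.184,"z":-0.105,"wx":0,"wy":0,"wz":0,"fingers":-0.6},
    {"x":0.172,"y":0.184,"z":-0.105,"wx":0,"wy":0,"wz":0,"fingers":-0.6}
  ]
}}

```text
time: 4.65
ee_pos: [0.6203, 0.0614, 0.1276]
tcp_rot: [-180.0, 0.0, 90.0]
wrist_force: [-0.0, 0.3, -1.1]
opening: 0.0324
```

```bash
python3 - <<'E'
from h import *
shift([.6217,.0608,.0285])
p,d=bot.camera("wrist");cv2.imwrite("pics/w3.png",p);W=cloud("wrist",d)
p2,d2=bot.camera("side");cv2.imwrite("pics/s3.png",p2)
E
```

```text
t 4.65 pos [0.6203 0.0614 0.1276] rot [-1.7997e+02  1.0000e-02  9.0050e+01] F [-0.   0.3 -1.1] open 0.0324 
 shift [-0.0005  0.0015  0.0991] w [-0.03  0.01  0.05]
```

View pics/w3.png

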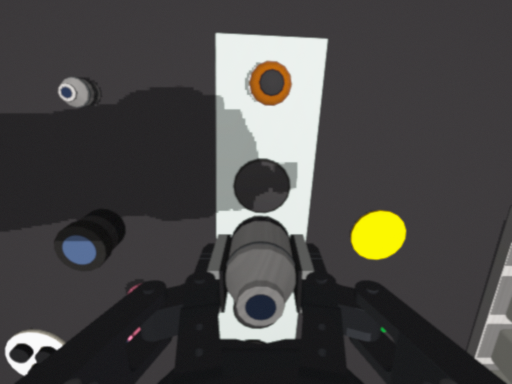

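View pics/s3.png

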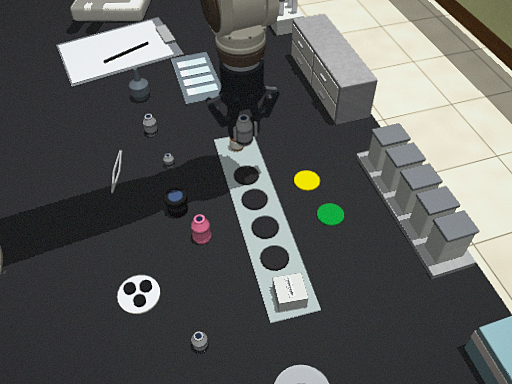

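```bash
python3 - <<'E'
from h import *
print(proj("wrist",[[.6217,.0608,.006]]))
p=cv2.imread("pics/w3.png");g=p.max(2)
for th in(60,75):
    L=cv2.connectedComponentsWithStats((g[100:213,215:320]<th).astype(np.uint8))
    for i in range(1,L[0]):
        if L[2][i][4]>500:print(th,L[2][i],L[3][i]+[215,100])
E
```

```text
[[261.40985079 186.54796729]]
60 [  19   59   56   51 1704] [258.82335681 181.39377934]
75 [  19   59   56   53 2295] [261.18169935 185.37342048]
```

{"fn": "play_rows", "kwargs": {
  "targets": [
    {"x":-0.0005,"y":0.001,"z":0.03,"wx":0,"wy":0,"wz":0,"fingers":-0.6},
    {"x":-0.0005,"y":0.001,"z":0.06,"wx":0,"wy":0,"wz":0,"fingers":-0.6},
    {"x":-0.0005,"y":0.001,"z":0.08,"wx":0,"wy":0,"wz":0,"fingers":-0.6},
    {"x":-0.0005,"y":0.001,"z":0.09,"wx":0,"wy":0,"wz":0,"fingers":-0.6},
    {"x":-0.0005,"y":0.001,"z":0.095,"wx":0,"wy":0,"wz":0,"fingers":-0.6},
    {"x":-0.0005,"y":0.001,"z":0.095,"wx":0,"wy":0,"wz":0,"fingers":-0.6},
    {"x":-0.0005,"y":0.001,"z":0.095,"wx":0,"wy":0,"wz":0,"fingers":-0.6}
  ]
}}

```text
time: 5.33
ee_pos: [0.6221, 0.0606, 0.0338]
tcp_rot: [179.9, -0.0, 90.0]
wrist_force: [-0.6, 0.1, -1.8]
opening: 0.0325
```

The pad centre in the wrist view is within about 1 px of my estimate. I'll ease it down in small steps, watching the force.

{"fn": "play_rows", "kwargs": {
  "targets": [
    {"x":0,"y":0,"z":0.001,"wx":0,"wy":0,"wz":0,"fingers":-0.6},
    {"x":0,"y":0,"z":0.002,"wx":0,"wy":0,"wz":0,"fingers":-0.6},
    {"x":0,"y":0,"z":0.002,"wx":0,"wy":0,"wz":0,"fingers":-0.6}
  ]
}}

```text
time: 5.58
ee_pos: [0.6221, 0.061, 0.0311]
tcp_rot: [179.9, -0.0, 90.0]
wrist_force: [-1.0, -0.2, -1.3]
opening: 0.0323
```

{"fn": "play_rows", "kwargs": {
  "targets": [
    {"x":0,"y":0,"z":0.001,"wx":0,"wy":0,"wz":0,"fingers":-0.6},
    {"x":0,"y":0,"z":0.001,"wx":0,"wy":0,"wz":0,"fingers":-0.6}
  ]
}}

```text
time: 5.75
ee_pos: [0.622, 0.061, 0.0304]
tcp_rot: [179.9, -0.0, 90.0]
wrist_force: [-0.9, 0.7, 5.4]
opening: 0.0321
```

{"fn": "play_rows", "kwargs": {
  "targets": [
    {"x":0,"y":0,"z":0.001,"wx":0,"wy":0,"wz":0,"fingers":-0.6},
    {"x":0,"y":0,"z":0.001,"wx":0,"wy":0,"wz":0,"fingers":-0.6}
  ]
}}

```text
time: 5.92
ee_pos: [0.622, 0.061, 0.0303]
tcp_rot: [179.9, -0.0, 90.0]
wrist_force: [-5.0, -0.0, 12.8]
opening: 0.0324
```

Contact came at TCP z of about .0304. I'll release gently and rise.

{"fn": "play_rows", "kwargs": {
  "targets": [
    {"x":0,"y":0,"z":-0.001,"wx":0,"wy":0,"wz":0,"fingers":-0.6},
    {"x":0,"y":0,"z":-0.001,"wx":0,"wy":0,"wz":0,"fingers":-0.1},
    {"x":0,"y":0,"z":-0.001,"wx":0,"wy":0,"wz":0,"fingers":0.4},
    {"x":0,"y":0,"z":-0.001,"wx":0,"wy":0,"wz":0,"fingers":0.4},
    {"x":0,"y":0,"z":-0.001,"wx":0,"wy":0,"wz":0,"fingers":0.4},
    {"x":0,"y":0,"z":-0.01,"wx":0,"wy":0,"wz":0,"fingers":0.4},
    {"x":0,"y":0,"z":-0.04,"wx":0,"wy":0,"wz":0,"fingers":0.4},
    {"x":0,"y":0,"z":-0.08,"wx":0,"wy":0,"wz":0,"fingers":0.4},
    {"x":0,"y":0,"z":-0.11,"wx":0,"wy":0,"wz":0,"fingers":0.4},
    {"x":0,"y":0,"z":-0.11,"wx":0,"wy":0,"wz":0,"fingers":0.4},
    {"x":0,"y":0,"z":-0.11,"wx":0,"wy":0,"wz":0,"fingers":0.4}
  ]
}}

```text
time: 6.83
ee_pos: [0.6228, 0.0611, 0.1413]
tcp_rot: [179.7, -0.0, 90.0]
wrist_force: [-0.7, 0.1, 0.1]
opening: 0.0597
```

```bash
python3 - <<'E'
from h import *
shift([.454,.2585,.13])
wrist("w4")
E
```

```text
t 6.83 pos [0.6228 0.0611 0.1413] rot [ 1.7974e+02 -3.0000e-02  9.0010e+01] F [-0.7  0.1  0.1] open 0.0597 
 shift [ 0.1975 -0.1688  0.0107] w [ 0.26 -0.03  0.01]
[266.  83.] 1412 ext [[0.6129, 0.1371, 0.0291], [0.6413, 0.1653, 0.0612]] nose mid [0.6271 0.1512 0.0601]
[83. 91.] 784 ext [[0.4676, 0.1351, 0.0092], [0.4838, 0.1553, 0.03]] nose mid [0.4737 0.1451 0.028 ]
[259. 192.] 1586 ext [[0.6066, 0.0527, 0.0143], [0.6368, 0.078, 0.0653]] nose mid [0.6217 0.0617 0.0637]
[496. 299.] 4505 ext [[0.8637, -0.1327, 0.0083], [0.8919, 0.0307, 0.0492]] nose mid [ 0.8795 -0.1156  0.0476]
[ 93. 234.] 2588 ext [[0.4468, -0.0008, 0.0098], [0.4869, 0.0392, 0.0441]] nose mid [0.466  0.0184 0.0424]
[139. 286.] 267 ext [[0.4834, -0.0519, 0.0083], [0.5041, -0.046, 0.0319]] nose mid [ 0.4946 -0.047   0.0305]
[ 26. 345.] 305 ext [[0.3366, -0.1467, 0.0083], [0.3575, -0.1263, 0.0142]] nose mid [ 0.3469 -0.1367  0.0124]
```

View pics/w4.png

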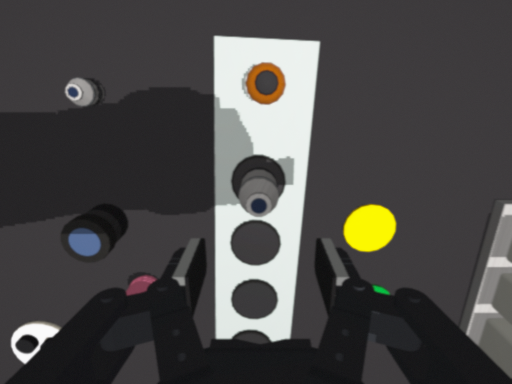

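The 60 stands on the end pad with its nose at (.6217,.0617). Next is the 50.

{"fn": "play_rows", "kwargs": {
  "targets": [
    {"x":0.025,"y":-0.021,"z":0.01,"wx":0,"wy":0,"wz":0,"fingers":0.4},
    {"x":0.053,"y":-0.045,"z":0.01,"wx":0,"wy":0,"wz":0,"fingers":0.4},
    {"x":0.081,"y":-0.069,"z":0.01,"wx":0,"wy":0,"wz":0,"fingers":0.4},
    {"x":0.11,"y":-0.094,"z":0.01,"wx":0,"wy":0,"wz":0,"fingers":0.4},
    {"x":0.138,"y":-0.118,"z":0.01,"wx":0,"wy":0,"wz":0,"fingers":0.4},
    {"x":0.166,"y":-0.142,"z":0.01,"wx":0,"wy":0,"wz":0,"fingers":0.4},
    {"x":0.19,"y":-0.162,"z":0.01,"wx":0,"wy":0,"wz":0,"fingers":0.4},
    {"x":0.198,"y":-0.169,"z":0.01,"wx":0,"wy":0,"wz":0,"fingers":0.4},
    {"x":0.198,"y":-0.169,"z":0.01,"wx":0,"wy":0,"wz":0,"fingers":0.4},
    {"x":0.198,"y":-0.169,"z":0.01,"wx":0,"wy":0,"wz":0,"fingers":0.4}
  ]
}}

```text
time: 7.72
ee_pos: [0.4522, 0.2588, 0.1275]
tcp_rot: [-179.9, 0.1, 90.1]
wrist_force: [-0.1, -0.1, -0.4]
opening: 0.0599
```

```bash
python3 - <<'E'
from h import *
shift([.454,.2585,.020])
wrist("w5")
E
```

```text
t 7.72 pos [0.4522 0.2588 0.1275] rot [-1.7994e+02  5.0000e-02  9.0090e+01] F [-0.1 -0.1 -0.4] open 0.0599 
 shift [-0.0003  0.0019  0.1075] w [-0.06  0.05  0.09]
[258.  20.] 2703 ext [[0.4299, 0.3757, 0.022], [0.4735, 0.3978, 0.0578]] nose mid [0.4514 0.3923 0.0555]
[416.  53.] 437 ext [[0.5647, 0.358, 0.008], [0.5913, 0.3823, 0.0094]] nose mid [0.578  0.3701 0.0087]
[467.  54.] 440 ext [[0.6006, 0.3583, 0.008], [0.6357, 0.3829, 0.0094]] nose mid [0.6182 0.3706 0.0087]
[262. 191.] 1227 ext [[0.4413, 0.2524, 0.0112], [0.4681, 0.275, 0.0516]] nose mid [0.4546 0.2606 0.0497]
[443. 298.] 1396 ext [[0.6133, 0.1487, 0.0092], [0.6378, 0.167, 0.0629]] nose mid [0.6279 0.1521 0.0611]
[281. 295.] 515 ext [[0.4641, 0.1404, 0.0086], [0.4843, 0.156, 0.0314]] nose mid [0.4742 0.1458 0.0296]
```

{"fn": "play_rows", "kwargs": {
  "targets": [
    {"x":0.001,"y":0.0015,"z":0.04,"wx":0,"wy":0,"wz":0,"fingers":0.4},
    {"x":0.001,"y":0.0015,"z":0.08,"wx":0,"wy":0,"wz":0,"fingers":0.4},
    {"x":0.001,"y":0.0015,"z":0.1,"wx":0,"wy":0,"wz":0,"fingers":0.4},
    {"x":0.001,"y":0.0015,"z":0.108,"wx":0,"wy":0,"wz":0,"fingers":0.4},
    {"x":0.001,"y":0.0015,"z":0.108,"wx":0,"wy":0,"wz":0,"fingers":0.4},
    {"x":0.001,"y":0.0015,"z":0.108,"wx":0,"wy":0,"wz":0,"fingers":0.1},
    {"x":0.001,"y":0.0015,"z":0.108,"wx":0,"wy":0,"wz":0,"fingers":-0.3},
    {"x":0.001,"y":0.0015,"z":0.108,"wx":0,"wy":0,"wz":0,"fingers":-0.6},
    {"x":0.001,"y":0.0015,"z":0.108,"wx":0,"wy":0,"wz":0,"fingers":-0.7},
    {"x":0.001,"y":0.0015,"z":0.108,"wx":0,"wy":0,"wz":0,"fingers":-0.7},
    {"x":0.001,"y":0.0015,"z":0.108,"wx":0,"wy":0,"wz":0,"fingers":-0.7}
  ]
}}

```text
time: 8.68
ee_pos: [0.4554, 0.2603, 0.0225]
tcp_rot: [179.8, -0.1, 90.0]
wrist_force: [0.1, -2.3, 6.7]
opening: 0.0285
```

```bash
python3 - <<'E'
from h import *
shift([.6186,-.0071,.15])
E
```

```text
t 8.68 pos [0.4554 0.2603 0.0225] rot [ 1.7981e+02 -7.0000e-02  9.0010e+01] F [ 0.1 -2.3  6.7] open 0.0285 
 shift [-0.2673  0.1636 -0.1273] w [ 0.19 -0.07  0.01]
```

{"fn": "play_rows", "kwargs": {
  "targets": [
    {"x":0,"y":0,"z":-0.01,"wx":0,"wy":0,"wz":0,"fingers":-0.7},
    {"x":0,"y":0,"z":-0.045,"wx":0,"wy":0,"wz":0,"fingers":-0.7},
    {"x":-0.006,"y":0.004,"z":-0.08,"wx":0,"wy":0,"wz":0,"fingers":-0.7},
    {"x":-0.024,"y":0.015,"z":-0.11,"wx":0,"wy":0,"wz":0,"fingers":-0.7},
    {"x":-0.052,"y":0.032,"z":-0.127,"wx":0,"wy":0,"wz":0,"fingers":-0.7},
    {"x":-0.082,"y":0.05,"z":-0.127,"wx":0,"wy":0,"wz":0,"fingers":-0.7},
    {"x":-0.112,"y":0.069,"z":-0.127,"wx":0,"wy":0,"wz":0,"fingers":-0.7},
    {"x":-0.142,"y":0.087,"z":-0.127,"wx":0,"wy":0,"wz":0,"fingers":-0.7},
    {"x":-0.172,"y":0.105,"z":-0.127,"wx":0,"wy":0,"wz":0,"fingers":-0.7},
    {"x":-0.202,"y":0.124,"z":-0.127,"wx":0,"wy":0,"wz":0,"fingers":-0.7},
    {"x":-0.23,"y":0.141,"z":-0.127,"wx":0,"wy":0,"wz":0,"fingers":-0.7},
    {"x":-0.254,"y":0.156,"z":-0.127,"wx":0,"wy":0,"wz":0,"fingers":-0.7},
    {"x":-0.267,"y":0.164,"z":-0.127,"wx":0,"wy":0,"wz":0,"fingers":-0.7},
    {"x":-0.267,"y":0.164,"z":-0.127,"wx":0,"wy":0,"wz":0,"fingers":-0.7},
    {"x":-0.267,"y":0.164,"z":-0.127,"wx":0,"wy":0,"wz":0,"fingers":-0.7}
  ]
}}

```text
time: 9.93
ee_pos: [0.6181, -0.0073, 0.1477]
tcp_rot: [-180.0, -0.0, 89.9]
wrist_force: [0.1, 0.4, -1.1]
opening: 0.0286
```

```bash
python3 - <<'E'
from h import *
shift([.6186,-.0071,.0285])
p,d=bot.camera("wrist");cv2.imwrite("pics/w6.png",p)
print(proj("wrist",[[.6186,-.0071,.006]]))
E
```

```text
t 9.93 pos [ 0.6181 -0.0073  0.1477] rot [-1.7999e+02 -2.0000e-02  8.9950e+01] F [ 0.1  0.4 -1.1] open 0.0286 
 shift [1.000e-04 5.000e-04 1.192e-01] w [-0.01 -0.02 -0.05]
[[260.34895837 181.16492475]]
```

View pics/w6.png

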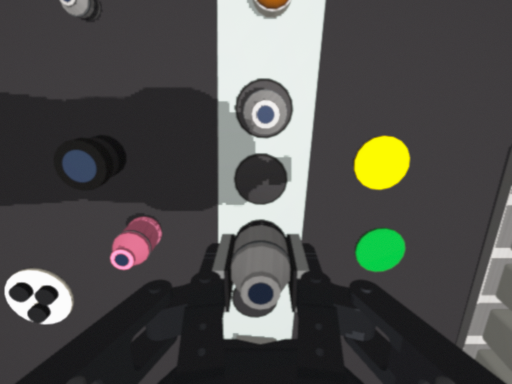

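The pad shows at about (261,178), about 2 mm towards +y of my estimate, so I'll shift by roughly half that. Going down.

{"fn": "play_rows", "kwargs": {
  "targets": [
    {"x":0.001,"y":0.0005,"z":0.035,"wx":0,"wy":0,"wz":0,"fingers":-0.7},
    {"x":0.0015,"y":0.0005,"z":0.07,"wx":0,"wy":0,"wz":0,"fingers":-0.7},
    {"x":0.0015,"y":0.0005,"z":0.1,"wx":0,"wy":0,"wz":0,"fingers":-0.7},
    {"x":0.0015,"y":0.0005,"z":0.112,"wx":0,"wy":0,"wz":0,"fingers":-0.7},
    {"x":0.0015,"y":0.0005,"z":0.116,"wx":0,"wy":0,"wz":0,"fingers":-0.7},
    {"x":0.0015,"y":0.0005,"z":0.117,"wx":0,"wy":0,"wz":0,"fingers":-0.7},
    {"x":0.0015,"y":0.0005,"z":0.117,"wx":0,"wy":0,"wz":0,"fingers":-0.7}
  ]
}}

```text
time: 10.57
ee_pos: [0.6195, -0.0051, 0.0323]
tcp_rot: [179.9, -0.0, 90.0]
wrist_force: [0.3, 0.2, -0.5]
opening: 0.0283
```

{"fn": "play_rows", "kwargs": {
  "targets": [
    {"x":0,"y":0,"z":0.001,"wx":0,"wy":0,"wz":0,"fingers":-0.7},
    {"x":0,"y":0,"z":0.001,"wx":0,"wy":0,"wz":0,"fingers":-0.7}
  ]
}}

```text
time: 10.73
ee_pos: [0.6196, -0.0055, 0.0311]
tcp_rot: [179.8, -0.0, 90.0]
wrist_force: [0.4, 0.4, -1.4]
opening: 0.0286
```

{"fn": "play_rows", "kwargs": {
  "targets": [
    {"x":0,"y":0,"z":0.001,"wx":0,"wy":0,"wz":0,"fingers":-0.7},
    {"x":0,"y":0,"z":0.001,"wx":0,"wy":0,"wz":0,"fingers":-0.7}
  ]
}}

```text
time: 10.9
ee_pos: [0.619, -0.0056, 0.0289]
tcp_rot: [179.9, -0.0, 90.0]
wrist_force: [-0.1, 0.3, -1.9]
opening: 0.0285
```

{"fn": "play_rows", "kwargs": {
  "targets": [
    {"x":0,"y":0,"z":0.001,"wx":0,"wy":0,"wz":0,"fingers":-0.7},
    {"x":0,"y":0,"z":0.001,"wx":0,"wy":0,"wz":0,"fingers":-0.7}
  ]
}}

```text
time: 11.07
ee_pos: [0.619, -0.0056, 0.0286]
tcp_rot: [179.9, 0.0, 90.0]
wrist_force: [-2.7, -0.5, 5.4]
opening: 0.0286
```

{"fn": "play_rows", "kwargs": {
  "targets": [
    {"x":0,"y":0,"z":0,"wx":0,"wy":0,"wz":0,"fingers":-0.3},
    {"x":0,"y":0,"z":0,"wx":0,"wy":0,"wz":0,"fingers":0.3},
    {"x":0,"y":0,"z":0,"wx":0,"wy":0,"wz":0,"fingers":0.3},
    {"x":0,"y":0,"z":0,"wx":0,"wy":0,"wz":0,"fingers":0.3},
    {"x":0,"y":0,"z":-0.01,"wx":0,"wy":0,"wz":0,"fingers":0.3},
    {"x":0,"y":0,"z":-0.04,"wx":0,"wy":0,"wz":0,"fingers":0.3},
    {"x":0,"y":0,"z":-0.08,"wx":0,"wy":0,"wz":0,"fingers":0.3},
    {"x":0,"y":0,"z":-0.1,"wx":0,"wy":0,"wz":0,"fingers":0.3},
    {"x":0,"y":0,"z":-0.1,"wx":0,"wy":0,"wz":0,"fingers":0.3},
    {"x":0,"y":0,"z":-0.1,"wx":0,"wy":0,"wz":0,"fingers":0.3}
  ]
}}

```text
time: 11.9
ee_pos: [0.6195, -0.0055, 0.1295]
tcp_rot: [179.8, 0.0, 90.0]
wrist_force: [-0.1, 0.3, -1.0]
opening: 0.0556
```

```bash
python3 - <<'E'
from h import *
shift([.4423,-.2735,.13])
wrist("w7")
E
```

```text
t 11.9 pos [ 0.6195 -0.0055  0.1295] rot [179.81   0.    90.02] F [-0.1  0.3 -1. ] open 0.0556 
 shift [-0.2679 -0.1773 -0.0011] w [0.19 0.   0.02]
[65.  6.] 439 ext [[0.4659, 0.1342, 0.0085], [0.4836, 0.1429, 0.0268]] nose mid [0.4747 0.1379 0.0249]
[270.   5.] 395 ext [[0.6149, 0.135, 0.0094], [0.639, 0.1415, 0.0366]] nose mid [0.6277 0.1366 0.0346]
[263. 116.] 1768 ext [[0.607, 0.047, 0.0428], [0.6366, 0.0769, 0.066]] nose mid [0.6216 0.0614 0.0647]
[ 73. 169.] 3389 ext [[0.4465, -0.001, 0.0107], [0.4871, 0.0386, 0.0444]] nose mid [0.4659 0.0181 0.0428]
[259. 194.] 1278 ext [[0.6054, -0.0128, 0.0141], [0.6323, 0.0097, 0.0557]] nose mid [ 0.6185 -0.0048  0.0542]
[125. 255.] 2023 ext [[0.4854, -0.0721, 0.0098], [0.5123, -0.0464, 0.0597]] nose mid [ 0.496  -0.0627  0.0581]
[499. 318.] 2867 ext [[0.8637, -0.2173, 0.0084], [0.8926, -0.0655, 0.0353]] nose mid [ 0.8855 -0.1897  0.0336]
[  7. 306.] 283 ext [[0.3426, -0.1475, 0.0086], [0.3578, -0.1264, 0.0144]] nose mid [ 0.3502 -0.1371  0.0124]
[ 28. 318.] 731 ext [[0.3507, -0.1751, 0.0084], [0.3853, -0.1306, 0.0143]] nose mid [ 0.3678 -0.1531  0.0124]
```

View pics/w7.png

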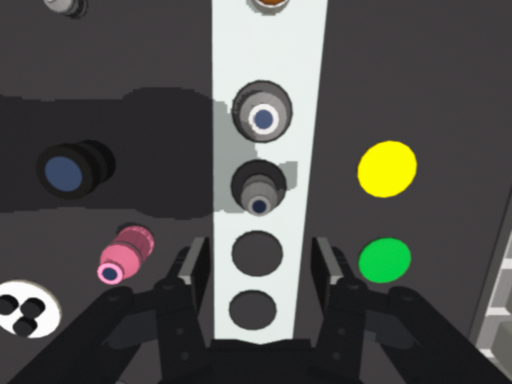

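The 50 stands on the second pad. Next is the 40.

{"fn": "play_rows", "kwargs": {
  "targets": [
    {"x":-0.025,"y":-0.017,"z":0,"wx":0,"wy":0,"wz":0,"fingers":0.3},
    {"x":-0.055,"y":-0.037,"z":0,"wx":0,"wy":0,"wz":0,"fingers":0.3},
    {"x":-0.087,"y":-0.058,"z":0,"wx":0,"wy":0,"wz":0,"fingers":0.3},
    {"x":-0.119,"y":-0.079,"z":0,"wx":0,"wy":0,"wz":0,"fingers":0.3},
    {"x":-0.151,"y":-0.1,"z":0,"wx":0,"wy":0,"wz":0,"fingers":0.3},
    {"x":-0.183,"y":-0.121,"z":0,"wx":0,"wy":0,"wz":0,"fingers":0.3},
    {"x":-0.215,"y":-0.142,"z":0,"wx":0,"wy":0,"wz":0,"fingers":0.3},
    {"x":-0.245,"y":-0.162,"z":0,"wx":0,"wy":0,"wz":0,"fingers":0.3},
    {"x":-0.262,"y":-0.173,"z":0,"wx":0,"wy":0,"wz":0,"fingers":0.3},
    {"x":-0.268,"y":-0.177,"z":0,"wx":0,"wy":0,"wz":0,"fingers":0.3},
    {"x":-0.268,"y":-0.177,"z":0,"wx":0,"wy":0,"wz":0,"fingers":0.3},
    {"x":-0.268,"y":-0.177,"z":0,"wx":0,"wy":0,"wz":0,"fingers":0.3}
  ]
}}

```text
time: 12.95
ee_pos: [0.4416, -0.2731, 0.1265]
tcp_rot: [-179.9, -0.1, 90.0]
wrist_force: [0.2, 0.3, -0.1]
opening: 0.0555
```

```bash
python3 - <<'E'
from h import *
shift([.4425,-.2735,.018])
wrist("w8")
E
```

```text
t 12.95 pos [ 0.4416 -0.2731  0.1265] rot [-1.7995e+02 -6.0000e-02  8.9980e+01] F [ 0.2  0.3 -0.1] open 0.0555 
 shift [-0.0005  0.001   0.1085] w [-0.05 -0.06 -0.02]
[136.  19.] 869 ext [[0.3381, -0.1473, 0.009], [0.3589, -0.1271, 0.016]] nose mid [ 0.3484 -0.1371  0.0142]
[173.  25.] 829 ext [[0.3662, -0.1514, 0.009], [0.3867, -0.1313, 0.0161]] nose mid [ 0.3763 -0.1412  0.0144]
[157.  61.] 743 ext [[0.3513, -0.1761, 0.0093], [0.3718, -0.156, 0.0159]] nose mid [ 0.3615 -0.166   0.0142]
[465. 149.] 5124 ext [[0.5842, -0.2571, 0.0107], [0.6334, -0.2082, 0.048]] nose mid [ 0.6102 -0.2336  0.0454]
[261. 192.] 857 ext [[0.4313, -0.2802, 0.0102], [0.4551, -0.2602, 0.0417]] nose mid [ 0.4436 -0.2727  0.0398]
[396. 280.] 862 ext [[0.5473, -0.3855, 0.0082], [0.6114, -0.3557, 0.0163]] nose mid [ 0.5791 -0.3712  0.0142]
[380. 376.] 444 ext [[0.5584, -0.5005, 0.0084], [0.6031, -0.4976, 0.0212]] nose mid [ 0.5812 -0.4993  0.0191]
```

{"fn": "play_rows", "kwargs": {
  "targets": [
    {"x":0,"y":0.0013,"z":0.04,"wx":0,"wy":0,"wz":0,"fingers":0.3},
    {"x":0,"y":0.0013,"z":0.08,"wx":0,"wy":0,"wz":0,"fingers":0.3},
    {"x":0,"y":0.0013,"z":0.1,"wx":0,"wy":0,"wz":0,"fingers":0.3},
    {"x":0,"y":0.0013,"z":0.109,"wx":0,"wy":0,"wz":0,"fingers":0.3},
    {"x":0,"y":0.0013,"z":0.109,"wx":0,"wy":0,"wz":0,"fingers":0.3},
    {"x":0,"y":0.0013,"z":0.109,"wx":0,"wy":0,"wz":0,"fingers":0},
    {"x":0,"y":0.0013,"z":0.109,"wx":0,"wy":0,"wz":0,"fingers":-0.4},
    {"x":0,"y":0.0013,"z":0.109,"wx":0,"wy":0,"wz":0,"fingers":-0.7},
    {"x":0,"y":0.0013,"z":0.109,"wx":0,"wy":0,"wz":0,"fingers":-0.8},
    {"x":0,"y":0.0013,"z":0.109,"wx":0,"wy":0,"wz":0,"fingers":-0.8},
    {"x":0,"y":0.0013,"z":0.109,"wx":0,"wy":0,"wz":0,"fingers":-0.8}
  ]
}}

```text
time: 13.92
ee_pos: [0.4443, -0.274, 0.0205]
tcp_rot: [179.8, 0.1, 90.0]
wrist_force: [-0.1, 2.5, 7.1]
opening: 0.0241
```

```bash
python3 - <<'E'
from h import *
shift([.6172,-.0793,.13])
E
```

```text
t 13.92 pos [ 0.4443 -0.274   0.0205] rot [1.7981e+02 7.0000e-02 9.0020e+01] F [-0.1  2.5  7.1] open 0.0241 
 shift [ 0.1945  0.1734 -0.1092] w [0.19 0.07 0.02]
```

{"fn": "play_rows", "kwargs": {
  "targets": [
    {"x":0,"y":0,"z":-0.01,"wx":0,"wy":0,"wz":0,"fingers":-0.8},
    {"x":0,"y":0,"z":-0.045,"wx":0,"wy":0,"wz":0,"fingers":-0.8},
    {"x":0.005,"y":0.005,"z":-0.08,"wx":0,"wy":0,"wz":0,"fingers":-0.8},
    {"x":0.02,"y":0.018,"z":-0.1,"wx":0,"wy":0,"wz":0,"fingers":-0.8},
    {"x":0.045,"y":0.04,"z":-0.109,"wx":0,"wy":0,"wz":0,"fingers":-0.8},
    {"x":0.07,"y":0.062,"z":-0.109,"wx":0,"wy":0,"wz":0,"fingers":-0.8},
    {"x":0.095,"y":0.085,"z":-0.109,"wx":0,"wy":0,"wz":0,"fingers":-0.8},
    {"x":0.12,"y":0.107,"z":-0.109,"wx":0,"wy":0,"wz":0,"fingers":-0.8},
    {"x":0.145,"y":0.129,"z":-0.109,"wx":0,"wy":0,"wz":0,"fingers":-0.8},
    {"x":0.168,"y":0.15,"z":-0.109,"wx":0,"wy":0,"wz":0,"fingers":-0.8},
    {"x":0.186,"y":0.166,"z":-0.109,"wx":0,"wy":0,"wz":0,"fingers":-0.8},
    {"x":0.1945,"y":0.1735,"z":-0.109,"wx":0,"wy":0,"wz":0,"fingers":-0.8},
    {"x":0.1945,"y":0.1735,"z":-0.109,"wx":0,"wy":0,"wz":0,"fingers":-0.8},
    {"x":0.1945,"y":0.1735,"z":-0.109,"wx":0,"wy":0,"wz":0,"fingers":-0.8}
  ]
}}

```text
time: 15.08
ee_pos: [0.6163, -0.0791, 0.1277]
tcp_rot: [-180.0, 0.0, 90.1]
wrist_force: [-0.3, 0.3, -2.0]
opening: 0.0244
```

```bash
python3 - <<'E'
from h import *
shift([.6172,-.0793,.0265])
p,d=bot.camera("wrist");cv2.imwrite("pics/w9.png",p)
u=proj("wrist",[[.6172,-.0793,.006]])[0];print(u)
g=p.max(2);a,b=int(u[0])-45,int(u[1])-45
for th in(60,75,90):
    L=cv2.connectedComponentsWithStats((g[b:b+90,a:a+90]<th).astype(np.uint8))
    for i in range(1,L[0]):
        if L[2][i][4]>500:
            print(th,L[2][i],L[3][i]+[a,b])
E
```

```text
t 15.08 pos [ 0.6163 -0.0791  0.1277] rot [-1.7999e+02  2.0000e-02  9.0050e+01] F [-0.3  0.3 -2. ] open 0.0244 
 shift [-1.000e-04  9.000e-04  1.012e-01] w [-0.01  0.02  0.05]
[260.85375931 186.40625152]
60 [  18   19   56   48 1598] [257.76470588 180.45369212]
75 [  18   18   56   53 1891] [258.60126917 182.92279217]
90 [  18   18   56   54 2349] [260.32226479 185.50872712]
```

View pics/w9.png

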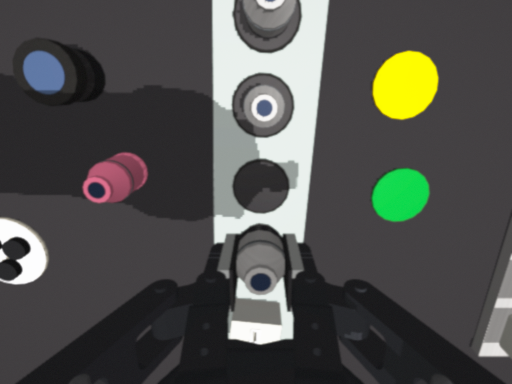

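The pad centre is within 1 px of the estimate. Going down.

{"fn": "play_rows", "kwargs": {
  "targets": [
    {"x":0.0005,"y":0.0005,"z":0.035,"wx":0,"wy":0,"wz":0,"fingers":-0.8},
    {"x":0.0005,"y":0.0005,"z":0.07,"wx":0,"wy":0,"wz":0,"fingers":-0.8},
    {"x":0.0005,"y":0.0005,"z":0.09,"wx":0,"wy":0,"wz":0,"fingers":-0.8},
    {"x":0.0005,"y":0.0005,"z":0.097,"wx":0,"wy":0,"wz":0,"fingers":-0.8},
    {"x":0.0005,"y":0.0005,"z":0.099,"wx":0,"wy":0,"wz":0,"fingers":-0.8},
    {"x":0.0005,"y":0.0005,"z":0.099,"wx":0,"wy":0,"wz":0,"fingers":-0.8},
    {"x":0.0005,"y":0.0005,"z":0.099,"wx":0,"wy":0,"wz":0,"fingers":-0.8}
  ]
}}

```text
time: 15.72
ee_pos: [0.6178, -0.0792, 0.0303]
tcp_rot: [179.8, 0.0, 90.0]
wrist_force: [-0.3, 0.4, -0.8]
opening: 0.024
```

{"fn": "play_rows", "kwargs": {
  "targets": [
    {"x":0,"y":0,"z":0.001,"wx":0,"wy":0,"wz":0,"fingers":-0.8},
    {"x":0,"y":0,"z":0.001,"wx":0,"wy":0,"wz":0,"fingers":-0.8}
  ]
}}

```text
time: 15.88
ee_pos: [0.6176, -0.0787, 0.0286]
tcp_rot: [179.9, 0.0, 90.0]
wrist_force: [-0.5, 0.6, -1.6]
opening: 0.0241
```

{"fn": "play_rows", "kwargs": {
  "targets": [
    {"x":0,"y":0,"z":0.001,"wx":0,"wy":0,"wz":0,"fingers":-0.8},
    {"x":0,"y":0,"z":0.001,"wx":0,"wy":0,"wz":0,"fingers":-0.8}
  ]
}}

```text
time: 16.05
ee_pos: [0.6172, -0.0785, 0.0266]
tcp_rot: [180.0, 0.0, 90.0]
wrist_force: [0.3, -0.7, 1.4]
opening: 0.0239
```

{"fn": "play_rows", "kwargs": {
  "targets": [
    {"x":0,"y":0,"z":0.0005,"wx":0,"wy":0,"wz":0,"fingers":-0.8},
    {"x":0,"y":0,"z":0.0005,"wx":0,"wy":0,"wz":0,"fingers":-0.8}
  ]
}}

```text
time: 16.22
ee_pos: [0.6172, -0.0785, 0.0266]
tcp_rot: [180.0, 0.0, 90.0]
wrist_force: [-1.3, 0.4, 4.6]
opening: 0.0237
```

{"fn": "play_rows", "kwargs": {
  "targets": [
    {"x":0,"y":0,"z":0,"wx":0,"wy":0,"wz":0,"fingers":-0.4},
    {"x":0,"y":0,"z":0,"wx":0,"wy":0,"wz":0,"fingers":0.2},
    {"x":0,"y":0,"z":0,"wx":0,"wy":0,"wz":0,"fingers":0.2},
    {"x":0,"y":0,"z":0,"wx":0,"wy":0,"wz":0,"fingers":0.2},
    {"x":0,"y":0,"z":-0.01,"wx":0,"wy":0,"wz":0,"fingers":0.2},
    {"x":0,"y":0,"z":-0.04,"wx":0,"wy":0,"wz":0,"fingers":0.2},
    {"x":0,"y":0,"z":-0.08,"wx":0,"wy":0,"wz":0,"fingers":0.2},
    {"x":0,"y":0,"z":-0.11,"wx":0,"wy":0,"wz":0,"fingers":0.2},
    {"x":0,"y":0,"z":-0.12,"wx":0,"wy":0,"wz":0,"fingers":0.2},
    {"x":0,"y":0,"z":-0.12,"wx":0,"wy":0,"wz":0,"fingers":0.2},
    {"x":0,"y":0,"z":-0.12,"wx":0,"wy":0,"wz":0,"fingers":0.2}
  ]
}}

```text
time: 17.13
ee_pos: [0.6172, -0.0786, 0.146]
tcp_rot: [180.0, 0.0, 90.0]
wrist_force: [0.1, 0.4, -1.9]
opening: 0.0515
```

```bash
python3 - <<'E'
from h import *
shift([.4738,.1445,.145])
wrist("w10")
E
```

```text
t 17.13 pos [ 0.6172 -0.0786  0.146 ] rot [1.7995e+02 1.0000e-02 9.0010e+01] F [ 0.1  0.4 -1.9] open 0.0515 
 shift [ 0.2231 -0.1433  0.0009] w [0.05 0.01 0.01]
[267.  18.] 1715 ext [[0.6065, 0.0446, 0.0165], [0.6372, 0.0628, 0.0664]] nose mid [0.622  0.0562 0.0647]
[69. 75.] 3803 ext [[0.4467, -0.0021, 0.0109], [0.4872, 0.0375, 0.0449]] nose mid [0.4662 0.0178 0.0432]
[263. 105.] 1174 ext [[0.6057, -0.0182, 0.0367], [0.6326, 0.0083, 0.0564]] nose mid [ 0.6188 -0.0053  0.0551]
[124. 173.] 1908 ext [[0.4873, -0.0754, 0.0104], [0.5126, -0.0466, 0.0604]] nose mid [ 0.4961 -0.0628  0.0589]
[260. 186.] 781 ext [[0.6053, -0.0855, 0.0135], [0.6291, -0.0649, 0.0462]] nose mid [ 0.6173 -0.0775  0.0443]
[496. 292.] 3883 ext [[0.8638, -0.2753, 0.0086], [0.8912, -0.1033, 0.0428]] nose mid [ 0.8796 -0.2404  0.0414]
[  6. 237.] 240 ext [[0.3457, -0.1472, 0.0083], [0.3585, -0.1266, 0.0147]] nose mid [ 0.3519 -0.1373  0.0127]
[ 28. 240.] 412 ext [[0.3649, -0.1506, 0.0085], [0.3859, -0.1303, 0.0148]] nose mid [ 0.3752 -0.1405  0.0128]
[ 21. 261.] 387 ext [[0.3504, -0.1757, 0.0083], [0.371, -0.1553, 0.0147]] nose mid [ 0.3605 -0.1656  0.0128]
[255. 317.] 2249 ext [[0.5873, -0.2502, 0.0095], [0.6358, -0.2067, 0.0427]] nose mid [ 0.6108 -0.2296  0.0397]
```

View pics/w10.png

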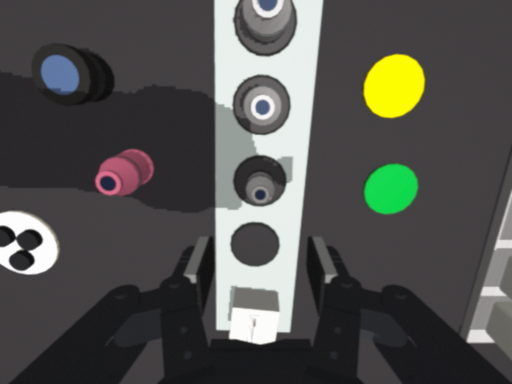

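The 40 stands on the third pad. Now the 30.

{"fn": "play_rows", "kwargs": {
  "targets": [
    {"x":0.025,"y":-0.016,"z":0,"wx":0,"wy":0,"wz":0,"fingers":0.2},
    {"x":0.055,"y":-0.035,"z":0,"wx":0,"wy":0,"wz":0,"fingers":0.2},
    {"x":0.087,"y":-0.056,"z":0,"wx":0,"wy":0,"wz":0,"fingers":0.2},
    {"x":0.119,"y":-0.076,"z":0,"wx":0,"wy":0,"wz":0,"fingers":0.2},
    {"x":0.151,"y":-0.097,"z":0,"wx":0,"wy":0,"wz":0,"fingers":0.2},
    {"x":0.181,"y":-0.116,"z":0.008,"wx":0,"wy":0,"wz":0,"fingers":0.2},
    {"x":0.206,"y":-0.132,"z":0.016,"wx":0,"wy":0,"wz":0,"fingers":0.2},
    {"x":0.223,"y":-0.1433,"z":0.02,"wx":0,"wy":0,"wz":0,"fingers":0.2},
    {"x":0.223,"y":-0.1433,"z":0.02,"wx":0,"wy":0,"wz":0,"fingers":0.2},
    {"x":0.223,"y":-0.1433,"z":0.02,"wx":0,"wy":0,"wz":0,"fingers":0.2}
  ]
}}

```text
time: 18.02
ee_pos: [0.4724, 0.1449, 0.1241]
tcp_rot: [-179.9, 0.1, 90.1]
wrist_force: [0.5, 0.1, 0.0]
opening: 0.0511
```

```bash
python3 - <<'E'
from h import *
shift([.4738,.1445,.015])
wrist("w11")
E
```

```text
t 18.02 pos [0.4724 0.1449 0.1241] rot [-1.7986e+02  5.0000e-02  9.0140e+01] F [0.5 0.1 0. ] open 0.0511 
 shift [-0.0003  0.0017  0.1091] w [-0.14  0.05  0.14]
[448. 190.] 2239 ext [[0.6129, 0.1389, 0.0111], [0.6359, 0.1666, 0.0636]] nose mid [0.6275 0.151  0.0618]
[262. 191.] 578 ext [[0.4646, 0.1365, 0.0106], [0.4848, 0.1557, 0.0321]] nose mid [0.475  0.1453 0.0302]
[425. 284.] 2124 ext [[0.6067, 0.0548, 0.0128], [0.6328, 0.0775, 0.0679]] nose mid [0.6224 0.0616 0.0661]
[254. 316.] 2158 ext [[0.4473, 0.0037, 0.0098], [0.4868, 0.0391, 0.046]] nose mid [0.4669 0.0205 0.0444]
[385. 375.] 376 ext [[0.6056, -0.0807, 0.0088], [0.6226, -0.0653, 0.0333]] nose mid [ 0.6163 -0.0676  0.0314]
```

View pics/w11.png

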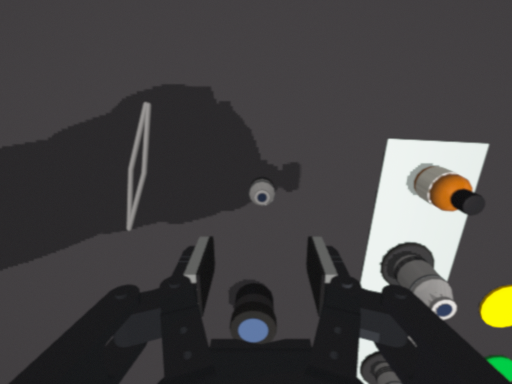

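{"fn": "play_rows", "kwargs": {
  "targets": [
    {"x":0,"y":0.002,"z":0.04,"wx":0,"wy":0,"wz":0,"fingers":0.2},
    {"x":0,"y":0.002,"z":0.08,"wx":0,"wy":0,"wz":0,"fingers":0.2},
    {"x":0,"y":0.002,"z":0.1,"wx":0,"wy":0,"wz":0,"fingers":0.2},
    {"x":0,"y":0.002,"z":0.108,"wx":0,"wy":0,"wz":0,"fingers":0.2},
    {"x":0,"y":0.002,"z":0.109,"wx":0,"wy":0,"wz":0,"fingers":0.2},
    {"x":0,"y":0.002,"z":0.109,"wx":0,"wy":0,"wz":0,"fingers":0},
    {"x":0,"y":0.002,"z":0.109,"wx":0,"wy":0,"wz":0,"fingers":-0.4},
    {"x":0,"y":0.002,"z":0.109,"wx":0,"wy":0,"wz":0,"fingers":-0.8},
    {"x":0,"y":0.002,"z":0.109,"wx":0,"wy":0,"wz":0,"fingers":-0.9},
    {"x":0,"y":0.002,"z":0.109,"wx":0,"wy":0,"wz":0,"fingers":-0.9},
    {"x":0,"y":0.002,"z":0.109,"wx":0,"wy":0,"wz":0,"fingers":-0.9}
  ],
  "grip_force": 40
}}

```text
time: 18.98
ee_pos: [0.4768, 0.1446, 0.0188]
tcp_rot: [179.8, -0.0, 90.0]
wrist_force: [-0.3, -2.0, 6.9]
opening: 0.0196
```

```bash
python3 - <<'E'
from h import *
shift([.612,-.1505,.145])
E
```

```text
t 18.98 pos [0.4768 0.1446 0.0188] rot [ 1.7981e+02 -3.0000e-02  9.0010e+01] F [-0.3 -2.   6.9] open 0.0196 
 shift [-0.2951  0.1355 -0.1259] w [ 0.19 -0.03  0.01]
```

{"fn": "play_rows", "kwargs": {
  "targets": [
    {"x":0,"y":0,"z":-0.01,"wx":0,"wy":0,"wz":0,"fingers":-0.9},
    {"x":0,"y":0,"z":-0.045,"wx":0,"wy":0,"wz":0,"fingers":-0.9},
    {"x":-0.006,"y":0.003,"z":-0.082,"wx":0,"wy":0,"wz":0,"fingers":-0.9},
    {"x":-0.025,"y":0.011,"z":-0.112,"wx":0,"wy":0,"wz":0,"fingers":-0.9},
    {"x":-0.055,"y":0.025,"z":-0.126,"wx":0,"wy":0,"wz":0,"fingers":-0.9},
    {"x":-0.087,"y":0.04,"z":-0.126,"wx":0,"wy":0,"wz":0,"fingers":-0.9},
    {"x":-0.12,"y":0.055,"z":-0.126,"wx":0,"wy":0,"wz":0,"fingers":-0.9},
    {"x":-0.153,"y":0.07,"z":-0.126,"wx":0,"wy":0,"wz":0,"fingers":-0.9},
    {"x":-0.186,"y":0.085,"z":-0.126,"wx":0,"wy":0,"wz":0,"fingers":-0.9},
    {"x":-0.219,"y":0.1,"z":-0.126,"wx":0,"wy":0,"wz":0,"fingers":-0.9},
    {"x":-0.252,"y":0.116,"z":-0.126,"wx":0,"wy":0,"wz":0,"fingers":-0.9},
    {"x":-0.282,"y":0.129,"z":-0.126,"wx":0,"wy":0,"wz":0,"fingers":-0.9},
    {"x":-0.295,"y":0.1355,"z":-0.126,"wx":0,"wy":0,"wz":0,"fingers":-0.9},
    {"x":-0.295,"y":0.1355,"z":-0.126,"wx":0,"wy":0,"wz":0,"fingers":-0.9},
    {"x":-0.295,"y":0.1355,"z":-0.126,"wx":0,"wy":0,"wz":0,"fingers":-0.9}
  ]
}}

```text
time: 20.23
ee_pos: [0.6112, -0.151, 0.1432]
tcp_rot: [-180.0, -0.0, 89.9]
wrist_force: [-0.8, 0.6, -0.7]
opening: 0.0201
```

```bash
python3 - <<'E'
from h import *
shift([.612,-.1505,.0245])
p,d=bot.camera("wrist");cv2.imwrite("pics/w12.png",p)
u=proj("wrist",[[.612,-.1505,.006]])[0];print(u)
g=p.max(2);a,b=int(u[0])-45,int(u[1])-45
for th in(75,90):
    L=cv2.connectedComponentsWithStats((g[b:b+90,a:a+90]<th).astype(np.uint8))
    for i in range(1,L[0]):
        if L[2][i][4]>500:
            print(th,L[2][i],L[3][i]+[a,b])
E
```

```text
t 20.23 pos [ 0.6112 -0.151   0.1432] rot [-1.800e+02 -2.000e-02  8.994e+01] F [-0.8  0.6 -0.7] open 0.0201 
 shift [0.0005 0.0008 0.1187] w [-0.   -0.02 -0.06]
[260.58883751 182.16862826]
75 [  19   18   53   50 1568] [258.47066327 176.13201531]
90 [  19   18   54   51 2112] [260.15388258 179.96685606]
```

View pics/w12.png

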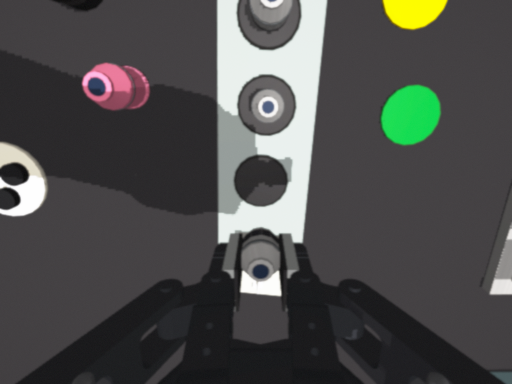

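{"fn": "play_rows", "kwargs": {
  "targets": [
    {"x":0.0015,"y":0.0005,"z":0.035,"wx":0,"wy":0,"wz":0,"fingers":-0.9},
    {"x":0.0015,"y":0.0005,"z":0.07,"wx":0,"wy":0,"wz":0,"fingers":-0.9},
    {"x":0.0015,"y":0.0005,"z":0.1,"wx":0,"wy":0,"wz":0,"fingers":-0.9},
    {"x":0.0015,"y":0.0005,"z":0.111,"wx":0,"wy":0,"wz":0,"fingers":-0.9},
    {"x":0.0015,"y":0.0005,"z":0.115,"wx":0,"wy":0,"wz":0,"fingers":-0.9},
    {"x":0.0015,"y":0.0005,"z":0.115,"wx":0,"wy":0,"wz":0,"fingers":-0.9},
    {"x":0.0015,"y":0.0005,"z":0.115,"wx":0,"wy":0,"wz":0,"fingers":-0.9}
  ]
}}

```text
time: 20.87
ee_pos: [0.6127, -0.1488, 0.0301]
tcp_rot: [179.8, 0.0, 90.0]
wrist_force: [-0.2, -0.2, 0.2]
opening: 0.0202
```

{"fn": "play_rows", "kwargs": {
  "targets": [
    {"x":0,"y":0,"z":0.001,"wx":0,"wy":0,"wz":0,"fingers":-0.9},
    {"x":0,"y":0,"z":0.001,"wx":0,"wy":0,"wz":0,"fingers":-0.9}
  ]
}}

```text
time: 21.03
ee_pos: [0.6127, -0.1492, 0.0287]
tcp_rot: [179.8, 0.0, 90.0]
wrist_force: [-0.1, -0.1, 0.0]
opening: 0.0196
```

{"fn": "play_rows", "kwargs": {
  "targets": [
    {"x":0,"y":0,"z":0.001,"wx":0,"wy":0,"wz":0,"fingers":-0.9},
    {"x":0,"y":0,"z":0.001,"wx":0,"wy":0,"wz":0,"fingers":-0.9}
  ]
}}

```text
time: 21.2
ee_pos: [0.612, -0.1492, 0.0263]
tcp_rot: [180.0, 0.0, 90.0]
wrist_force: [0.8, 0.2, -1.3]
opening: 0.0202
```

{"fn": "play_rows", "kwargs": {
  "targets": [
    {"x":0,"y":0,"z":0.001,"wx":0,"wy":0,"wz":0,"fingers":-0.9},
    {"x":0,"y":0,"z":0.001,"wx":0,"wy":0,"wz":0,"fingers":-0.9}
  ]
}}

```text
time: 21.37
ee_pos: [0.6118, -0.1491, 0.0249]
tcp_rot: [180.0, 0.0, 90.0]
wrist_force: [-0.1, 0.6, 0.8]
opening: 0.0193
```

{"fn": "play_rows", "kwargs": {
  "targets": [
    {"x":0,"y":0,"z":0.0005,"wx":0,"wy":0,"wz":0,"fingers":-0.9},
    {"x":0,"y":0,"z":0.0005,"wx":0,"wy":0,"wz":0,"fingers":-0.9}
  ]
}}

```text
time: 21.53
ee_pos: [0.6118, -0.1492, 0.0248]
tcp_rot: [180.0, 0.0, 90.0]
wrist_force: [-1.6, 0.9, 3.7]
opening: 0.0201
```

Contact. I'll release, rise and back away towards the robot, clear of everything.

{"fn": "play_rows", "kwargs": {
  "targets": [
    {"x":0,"y":0,"z":0,"wx":0,"wy":0,"wz":0,"fingers":-0.5},
    {"x":0,"y":0,"z":0,"wx":0,"wy":0,"wz":0,"fingers":0.1},
    {"x":0,"y":0,"z":0,"wx":0,"wy":0,"wz":0,"fingers":0.1},
    {"x":0,"y":0,"z":0,"wx":0,"wy":0,"wz":0,"fingers":0.1},
    {"x":0,"y":0,"z":-0.01,"wx":0,"wy":0,"wz":0,"fingers":0.1},
    {"x":0,"y":0,"z":-0.04,"wx":0,"wy":0,"wz":0,"fingers":0.1},
    {"x":0,"y":0,"z":-0.08,"wx":0,"wy":0,"wz":0,"fingers":0.1},
    {"x":0,"y":0,"z":-0.12,"wx":0,"wy":0,"wz":0,"fingers":0.1},
    {"x":0,"y":-0.03,"z":-0.14,"wx":0,"wy":0,"wz":0,"fingers":0.1},
    {"x":-0.02,"y":-0.06,"z":-0.15,"wx":0,"wy":0,"wz":0,"fingers":0.1},
    {"x":-0.04,"y":-0.09,"z":-0.15,"wx":0,"wy":0,"wz":0,"fingers":0.1},
    {"x":-0.06,"y":-0.12,"z":-0.15,"wx":0,"wy":0,"wz":0,"fingers":0.1},
    {"x":-0.08,"y":-0.15,"z":-0.15,"wx":0,"wy":0,"wz":0,"fingers":0.1},
    {"x":-0.1,"y":-0.18,"z":-0.15,"wx":0,"wy":0,"wz":0,"fingers":0.1},
    {"x":-0.12,"y":-0.21,"z":-0.15,"wx":0,"wy":0,"wz":0,"fingers":0.1},
    {"x":-0.12,"y":-0.21,"z":-0.15,"wx":0,"wy":0,"wz":0,"fingers":0.1},
    {"x":-0.12,"y":-0.21,"z":-0.15,"wx":0,"wy":0,"wz":0,"fingers":0.1},
    {"x":-0.12,"y":-0.21,"z":-0.15,"wx":0,"wy":0,"wz":0,"fingers":0.1}
  ]
}}

```text
time: 23.03
ee_pos: [0.4019, -0.2692, 0.175]
tcp_rot: [179.9, 0.0, 90.0]
wrist_force: [0.3, -0.4, -0.0]
opening: 0.0475
```

```bash
python3 - <<'E'
from h import *
ims=[]
for n,bx in(("top",(150,150,250,90)),("side",(180,110,160,220))):
    p,d=bot.camera(n);W=cloud(n,d);x,y,w,h=bx
    cv2.imwrite(f"pics/{n}_end.png",cv2.resize(p[y:y+h,x:x+w],None,fx=2.7,fy=2.7,interpolation=cv2.INTER_CUBIC))
    z=np.nan_to_num(W[...,2]);m=(z>0.015)&(z<.1)
    L=cv2.connectedComponentsWithStats(m.astype(np.uint8))
    for i in range(1,L[0]):
        Q=W[L[1]==i]
        if 25<len(Q)<1500 and .4<np.median(Q[:,0])<.7 and abs(np.median(Q[:,1]))<.3:
            t=Q[Q[:,2]>np.percentile(Q[:,2],95)-.005]
            print(n,L[3][i].round(),np.percentile(Q[:,2],95).round(4),((t.min(0)+t.max(0))/2).round(4)[:2])
print([ (r['confidence']) for r in bot.look_for("objective_30_mid","side")][:3])
shift([.4,-.27,.17])
E
```

```text
top [179. 177.] 0.063 [0.6275 0.1509]
top [220. 178.] 0.0674 [0.6219 0.0606]
top [359. 184.] 0.0395 [ 0.6103 -0.2341]
top [252. 180.] 0.0577 [ 0.6188 -0.0068]
top [286. 181.] 0.0475 [ 0.6174 -0.0779]
top [318. 183.] 0.0374 [ 0.6111 -0.1483]
top [280. 238.] 0.0616 [ 0.4954 -0.0628]
top [241. 253.] 0.0468 [0.4651 0.0167]
side [236. 137.] 0.0638 [0.6276 0.1508]
side [245. 165.] 0.0687 [0.6222 0.0607]
side [254. 190.] 0.0585 [ 0.6188 -0.0062]
side [177. 200.] 0.0475 [0.4704 0.0163]
side [264. 219.] 0.049 [ 0.6173 -0.0783]
side [200. 227.] 0.0626 [ 0.4968 -0.0641]
side [274. 251.] 0.0384 [ 0.6117 -0.1501]
side [290. 291.] 0.0403 [ 0.6105 -0.2348]
[0.75]
t 23.18 pos [ 0.4025 -0.2685  0.1743] rot [-1.800e+02 -1.000e-02  9.009e+01] F [ 0.2 -0.   0.6] open 0.047 
 shift [-0.0015 -0.0025  0.0043] w [-0.   -0.01  0.09]
```

View pics/top_end.png

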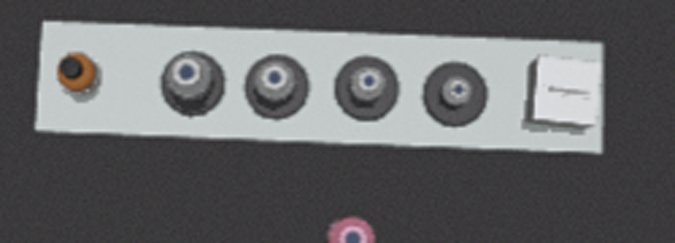

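View pics/side_end.png

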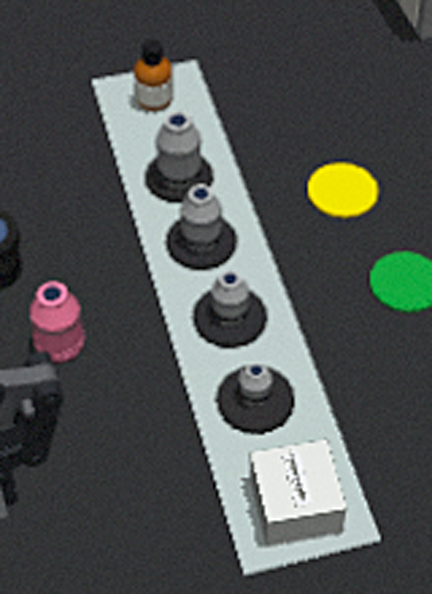

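All four stand upright in order, each within about 2 mm of its pad centre, and the bottle and eyepiece have not moved. Handing in.

```bash
python3 -c "
from workcell import bot
print(bot.job_done())"
```

```text
the job is handed in; nothing more can be done
None
```

I put the four objectives on the pads in order from the oil bottle: 60, 50, 40 and 30 mm. Each was gripped by its barrel and lowered slowly until the wrist force showed it touching the pad. The job took 23 s and has been handed in; no verdict came back.

- **Position:** in the last top, side and wrist pictures each objective stands nose up. Each is within about 2 mm of its measured pad centre, and the depth readings step down in the right order.
- **Left alone:** the oil bottle, eyepiece, pink look-alike and tissue box are where they were at the start, to within a millimetre or two. The green and yellow discs were not touched. The gripper is clear of everything.
- **Disagreements:** the cameras differed by 1–2 mm on the pad centres, so I averaged them and nudged the second and fourth pads using the wrist view. In the first top picture the network reported the pink look-alike as the 60. I went by colour and height instead and confirmed the grey one in an enlarged crop.
- **Refused call:** the first move call was refused because its rows lacked fields; nothing moved.

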